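# Index the collar and pin it

### The job

Take the index pin from its stand, stand it in the guide hole of the indexing fixture so that it rests on the hidden collar, and let it go. Turn the collar by its knob, counter-clockwise seen from above, until the pin falls through the collar's hole, and stop there: do not wrench the collar against the pin. Then press the pin gently home, its shoulder down on the boss of the guide, and leave the other things on the bench where they are.

Things in the scene. Friction and masses are not known exactly. Their poses are not given: they have to be found in the camera images.
- fixture: Fixed square indexing fixture, 124 x 124 mm: dark steel body, light aluminium cover whose top is 50 mm above the bench, a bolted toe on its +y and its -y side. A loose steel collar turns inside it about the vertical axis through the origin; only the collar's knob shows. Origin: centre of the underside; z up.
- knob_grip (a point): Point at which to grip the collar's knob, on its axis, 130 mm above the bench; does not turn with it. The knob is round and fluted, 36 mm in diameter, from 107 to 142 mm above the bench, on a 25 mm stem. The collar turns stiffly (about 0.06 N m) and stays where it is left.
- flange_spot (a point): Point on the collar's flange under the guide, 34 mm above the bench, hidden by the cover; does not turn. The flange has one 11 mm hole, 44 mm from the knob's axis. Its angle cannot be measured: at the start it stands 26 to 69 degrees short of the guide; turning the knob counter-clockwise seen from above brings it here. A stop comes 20 degrees beyond.
- guide_mouth (a point): Centre of the upper mouth of the guide, a vertical 10 mm hole in a 26 mm square steel boss on the cover, 44 mm from the knob's axis on the fixture's -x side, 58 mm above the bench. Axes as the fixture's. The guide is 20 mm long; the flange's top is 24 mm under the mouth.
- plug_top (a point): Top, at the start, of a friction plug in the 12 mm bore of the base under the guide and the flange, 42 mm below the guide's mouth. It gives way at about 4 N and stays where it is pushed; does not show. (The point stays.)
- pin: Loose steel index pin, 70 mm long, about 70 g, upright in its stand, nose 6 mm above the bench. Origin: nose tip; z towards the head. Shank 9 mm in diameter, its first 6 mm a cone down to 3 mm; shoulder 20 mm in diameter from 50 to 54 mm, grip 15 mm in diameter from 54 to 70 mm. Resting on the collar its shoulder is 26 mm above the boss, fallen on to the plug 8 mm, home 0.
- pin_stand: Fixed aluminium block, 56 x 56 mm and 30 mm high on a 76 mm long foot, with a hole in the middle in which the pin stands. Origin: centre of its underside.
- multimeter: Orange handheld multimeter lying on the bench, 147 x 110 x 48 mm; bystander. Origin: centre of its underside.
- marker: Black-and-white marker lying on the bench, 80 x 100 x 16 mm over all; bystander. Origin: centre of its underside.
- ptfe_tape: White roll of thread tape lying flat, 48 mm in diameter, 13 mm high; bystander. Origin: centre of its underside.
- nut: Steel hexagon nut, 19 x 22 x 9 mm, lying on the bench; bystander. Origin: centre of its underside.
Mind the look-alikes: they are no part of the job. What is meant by the pin is not brown or turquoise, and is the smaller of those in its own colour.

How it is judged:
By the outcome, as a careful person would: the job done as asked, in the order asked, and still so for the second after the job is handed in, with the robot touching nothing.
It also fails if it takes over 72 s, if anything falls off the work surface, if the arm or the gripper's body presses on something with over 40 N, if the wrist force passes 120 N, or if a joint passes its speed limit or range.

### The arm

A 7-joint arm with a two-finger parallel gripper is mounted at the origin on a cart in front of the work surface, level with it; the furniture and walls round the work are solid. World frame = base frame: x ahead of the robot, y to its left, z up, the work surface at z = 0. Lengths are in mm, angles in rad, forces in N, time in s.
With the tool pointing down it reaches from about 425 to 800 mm from the base axis. Payload 8.3 kg.
Tool frame: the origin (TCP) lies midway between the tips of the shut fingers; the grasp point (between the pads) lies 19 mm behind it (arm.pinch_z is the distance from the TCP to the grasp point, in mm); z points along the fingers, y is the line along which they close (so a half turn about z gives the same grasp; the last joint's range is limited). The gripper opens to 85 mm and grips with 20 to 120 N. Pads are 22 mm wide; open, the fingers measure 114 mm over their backs; the gripper's body (76 mm by 85 mm) begins 54 mm behind the grasp point. The pads swing forward as they close: fully open they stand 13 mm farther back than shut.
Start: joints at [-1.366, 0.383, 0.016, 1.37, -0.006, 1.388, -0.046], TCP at [165.33, 602.718, 231.279] pointing down, gripper open.
Joint ranges: [-2.95, 2.95], [-0.25, 2.06], [-1.52, 1.56], [0.18, 2.33], [-1.44, 4.58], [0.02, 2.06], [-3.01, 3.01]. Speed limits (rad/s): [2.39, 2.39, 3.01, 3.01, 3.14, 3.14, 3.14].

### API

Orientations are given as a 3x3 rotation matrix whose columns are the frame's x, y, z axes.
In Python, from plant import arm gives the robot as it stands.
- The arm moves only by the tool move_arm, never from a script. Its arguments are lists of equal length, an entry for each row: "translation": the shift along the tool's x, y, z normalised to -1 to 1, where 1 is 0.05 m, a list of three; "yaw": the turn about the tool's z normalised to -1 to 1, where 1 is 6 degrees. A call has 1 to 5 rows; each row shifts and turns the commanded pose from where the row before left it, along the tool's axes as they then stand; what a row does not reach is not made up. A row lasts 1/8 s, in which the tool goes at most 62.5 mm and 10.7 degrees, less where a joint would pass 70% of its speed; a pose out of reach is approached as far as the arm can. A call with a number of a shift or a turn outside -1 to 1 is refused whole. A call with a gripper value outside its range is refused whole. "hand" is the opening, from 0 (shut) to 1 (fully open), set as the call begins (left out, the last holds). The fingers move at their own pace and stop on an object; "newtons" is the grip in N (left out, the last holds). Time passes only in rows, so rows that do not move let the fingers close. It gives the time, the measured TCP pose, the force, the opening and the grip force at its end, in the units of the state.
- arm.get_state(): the state, without advancing time (a new reading comes with each control period).
- arm.read_camera(name): name is "scene" or "top"; returns (picture, depth): 420x560x3 uint8, blue, green, red; 420x560 float32, mm along the optical axis (not along the pixel's ray), 0 where there is no reading.
- arm.camera_params(name): a dict with "camera_matrix" (3x3 intrinsics, pixels), "R" (3x3) and "t" (3): a world point X has camera coordinates R X + t. Camera axes: x right, y down, z forward; pixel columns grow to the right and rows downward; lengths in mm; the calibration is good to about 2 mm. A picture is of the moment at which its call begins. camera_params takes no time and is no camera call.
- arm.close_job(): hands the job in; it is judged then, once.
Trained networks look in the newest picture that a camera, given by its name, has taken for a name from the list of things; names that differ only in an ending like _2 or _b are one class to them, and where a whole thing is asked for, a point or a joint stands for the part that bears it (a point fixed in the world has none). Each returns a list of dicts, best first, with "conf" (0 to 1); they miss things now and then, are a little off and sometimes report something else, mostly with a low value. They report only what shows in the picture. A call takes as long as a camera call. They do not tell look-alikes from the thing itself.
- arm.search_frame(target, camera): "at" ([row, column] as shares, 0 to 1, of the picture: columns of its width, rows of its height, amid what is visible of it).
- arm.silhouettes(target, camera): "region" (420x560 bool, what is visible of it) and "at" ([row, column] as shares, 0 to 1, of the picture: columns of its width, rows of its height, amid what is visible of it).
- arm.mark_of(target, camera): "at" ([row, column] as shares, 0 to 1, of the picture: columns of its width, rows of its height: a listed point, or the origin of a listed thing).
The state is a dict: "clock": time; "q": joint angles; "joint_velocities": joint speeds; "tau": joint torques, N m; "tool_pos": TCP position; "ee_rot": TCP orientation; "ft_force": force on the tool from outside, world axes, zero at the start; "ft_torque": the same for the moment, N m; "width": finger opening in mm; "gripper_force": force on a finger pad.
Only numpy, scipy, OpenCV 4.12 (cv2) and the standard library are available. Lean on these libraries where they do the work, as an engineer would, in place of code of your own. Each camera call takes 0.05 s, during which the arm holds its last target. There are 200 camera calls.

## Working session

There is one attempt and no reset: what is moved stays moved. The work goes in short steps, Python scripts to look and compute and a tool call to move; the robot and the scene stay as the last step left them, time stands still between calls to the robot, and variables do not carry over. Pictures are saved under pics/ and viewed, at most 10 in all, crops included, and the job is handed in when it is done.

Besides the shell and the picture viewer there is one more tool, called after "Emit:" as a command line: name --pt "numbers of a row" for each row, then --argument value for the rest. move_arm: Moves the arm, as the interface text tells. Its arguments: {"type":"object","properties":{"translation":{"type":"array"},"yaw":{"type":"array"},"hand":{"type":"number"},"newtons":{"type":"number"}},"required":["translation","yaw"]}

```bash
mkdir -p pics; ls; cat > h.py <<'E'
import numpy as np, cv2
from plant import arm
def ray(cam,at):
    p=arm.camera_params(cam);K=np.array(p["camera_matrix"]);R=np.array(p["R"]);t=np.array(p["t"])
    u=np.array([at[1]*560,at[0]*420,1.]); d=R.T@np.linalg.solve(K,u); c=-R.T@t
    return c,d
def atz(cam,at,z):
    c,d=ray(cam,at); return c+d*(z-c[2])/d[2]
def tri(a,b):
    (c1,d1),(c2,d2)=a,b
    s=np.linalg.lstsq(np.c_[d1,-d2],c2-c1,rcond=None)[0]
    p,q=c1+s[0]*d1,c2+s[1]*d2
    return (p+q)/2,np.linalg.norm(p-q)
def proj(cam,X):
    p=arm.camera_params(cam);x=np.array(p["camera_matrix"])@(np.array(p["R"])@X+np.array(p["t"]));return x[:2]/x[2]
def dep(cam,D,r,c):
    p=arm.camera_params(cam);K=np.array(p["camera_matrix"]);R=np.array(p["R"]);t=np.array(p["t"])
    return R.T@(np.linalg.solve(K,[c,r,1.])*D[int(r),int(c)]-t)
E
python3 - <<'E'
from h import *
np.set_printoptions(precision=1,suppress=True)
s=arm.get_state();print({k:np.round(s[k],3) for k in s})
ims=[]
for c in("scene","top"):
    im,D=arm.read_camera(c);ims.append(im);np.save(f"{c}0.npy",D)
    p=arm.camera_params(c);print(c,p["camera_matrix"][0],-np.array(p["R"]).T@p["t"],np.array(p["R"])[2])
    cv2.imwrite(f"pics/{c}0.png",cv2.resize(im,(784,588)))
    for n in("pin","knob_grip","guide_mouth","fixture","pin_stand"):
        for r in arm.mark_of(n,c)[:5]:
            a=r["at"];print(n,round(r["conf"],2),"px",np.round([a[0]*420,a[1]*560]),"z0",atz(c,a,{"pin":6,"knob_grip":130,"guide_mouth":58}.get(n,0)))
print(arm.get_state()["clock"],arm.pinch_z)
E
```

```text
pics
{'clock': np.float64(0.0), 'q': array([-1.4,  0.4,  0. ,  1.4, -0. ,  1.4, -0. ]), 'joint_velocities': array([-0.,  0., -0.,  0.,  0.,  0., -0.]), 'tau': array([ -0. , -62.8,   0.8, -37.2,   0. ,   0. ,  -0. ]), 'tool_pos': array([165.2, 602.3, 230.3]), 'ee_rot': array([[-1. ,  0.3, -0. ],
       [ 0.3,  1. , -0. ],
       [-0. , -0. , -1. ]]), 'ft_force': array([-1.2,  0.3, -1. ]), 'ft_torque': array([-0., -0.,  0.]), 'gripper_force': np.float64(0.0), 'width': np.float64(85.189)}
scene [514.8   0.  275.8] [ -39.6 -326.9  905.2] [ 0.5  0.3 -0.8]
pin 0.81 px [337. 341.] z0 [ 384. -219.    6.]
pin 0.7 px [297. 360.] z0 [ 480.3 -214.1    6. ]
pin 0.62 px [306. 400.] z0 [ 501.  -290.4    6. ]
pin 0.58 px [321. 307.] z0 [ 382.9 -148.3    6. ]
knob_grip 0.8 px [205. 282.] z0 [519.4 -14.  130. ]
guide_mouth 0.68 px [240. 264.] z0 [473.6   1.   58. ]
fixture 0.57 px [244. 283.] z0 [518.4 -18.1   0. ]
pin_stand 0.68 px [297. 358.] z0 [ 480.6 -209.5    0. ]
top [481.7   0.  282.3] [ 272.8  111.1 1239.6] [ 0.2 -0.1 -1. ]
pin 0.77 px [255. 360.] z0 [ 382. -148.    6.]
pin 0.72 px [198. 387.] z0 [ 495.4 -276.4    6. ]
pin 0.53 px [243. 388.] z0 [ 383.5 -229.2    6. ]
pin 0.46 px [214. 365.] z0 [ 475.7 -205.     6. ]
knob_grip 0.97 px [214. 297.] z0 [515.1 -23.3 130. ]
guide_mouth 0.72 px [238. 295.] z0 [477.5  -3.4  58. ]
fixture 0.64 px [228. 292.] z0 [513.8 -12.9   0. ]
pin_stand 0.68 px [215. 367.] z0 [ 473.4 -209.6    0. ]
0.6 18.700000000000003
```

View pics/scene0.png

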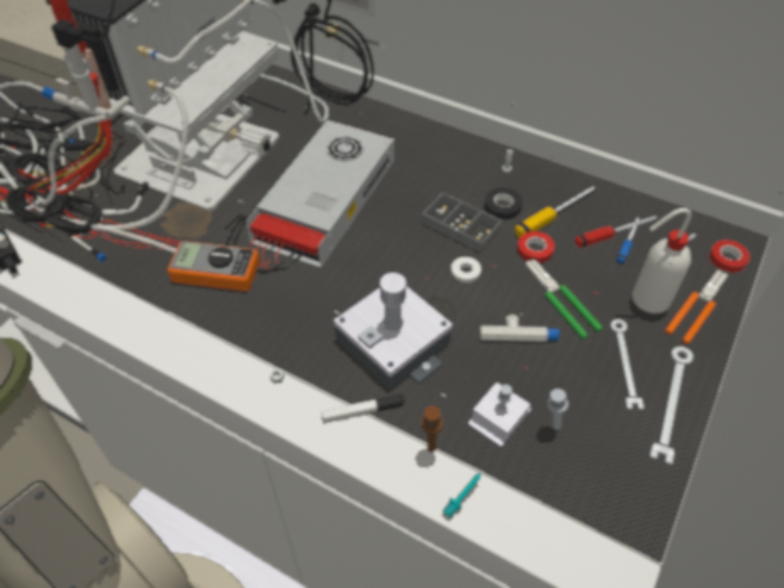

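View pics/top0.png

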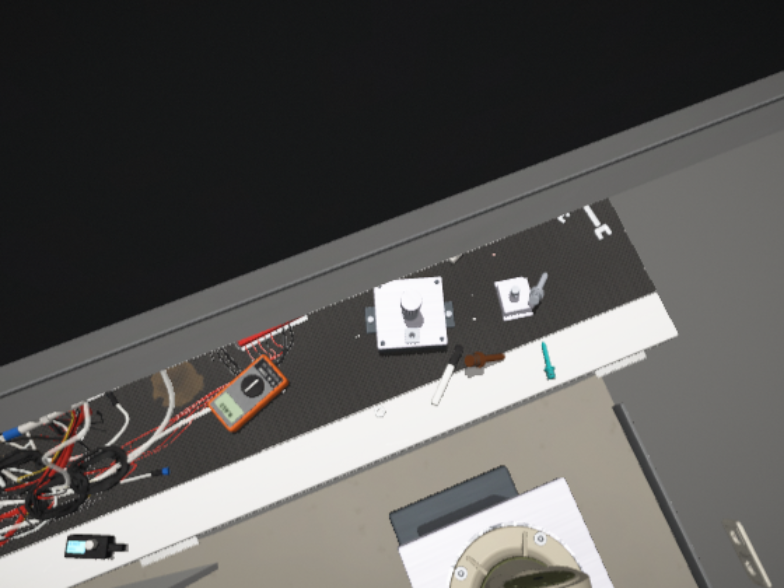

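```bash
python3 - <<'E'
from h import *
np.set_printoptions(precision=1,suppress=True)
im,D=arm.read_camera("scene");cv2.imwrite("s.png",im)
im2,D2=arm.read_camera("top");cv2.imwrite("t.png",im2)
np.save("sD",D);np.save("tD",D2)
cv2.imwrite("pics/c1.png",cv2.resize(im[190:335,230:425],None,fx=4,fy=4,interpolation=cv2.INTER_CUBIC))
a=cv2.resize(im2[190:260,255:395],None,fx=5.6,fy=5.6,interpolation=cv2.INTER_CUBIC);cv2.imwrite("pics/c2.png",a)
for c,d in(("scene",D),("top",D2)):
    for n in("pin","fixture","pin_stand"):
        for r in arm.silhouettes(n,c)[:4]:
            m=r["region"]&(d>0);ys,xs=np.nonzero(m)
            if len(ys)==0: continue
            P=np.array([dep(c,d,y,x) for y,x in zip(ys,xs)])
            z=np.percentile(P[:,2],97);T=P[P[:,2]>z-4]
            print(c,n,round(r["conf"],2),"n",m.sum(),"px",ys.mean(),xs.mean(),"zmax",z,"top c",T.mean(0),"rng",P[:,2].min())
E
```

```text
scene pin 0.98 n 445 px 312.0202247191011 274.0629213483146 zmax 29.15010922424344 top c [361.1 -61.3  27.6] rng -1.668268969286194
scene pin 0.87 n 355 px 329.12112676056336 383.8929577464789 zmax 27.260359718123034 top c [ 416.1 -273.8   25.4] rng 2.81425440051199
scene pin 0.78 n 268 px 354.27985074626866 328.7238805970149 zmax 21.335526339300333 top c [ 323.6 -211.7   19.7] rng -2.3569740630769602
scene pin 0.51 n 100 px 280.67 357.25 zmax 78.02078620649476 top c [ 477.4 -200.4   76.3] rng 30.377876495684124Traceback (most recent call last):
  File "<stdin>", line 13, in <module>
  File "h.py", line 17, in dep
    p=arm.camera_params(cam);K=np.array(p["camera_matrix"]);R=np.array(p["R"]);t=np.array(p["t"])
ValueError: time passes only in moves, steps and waits
```

View pics/c1.png

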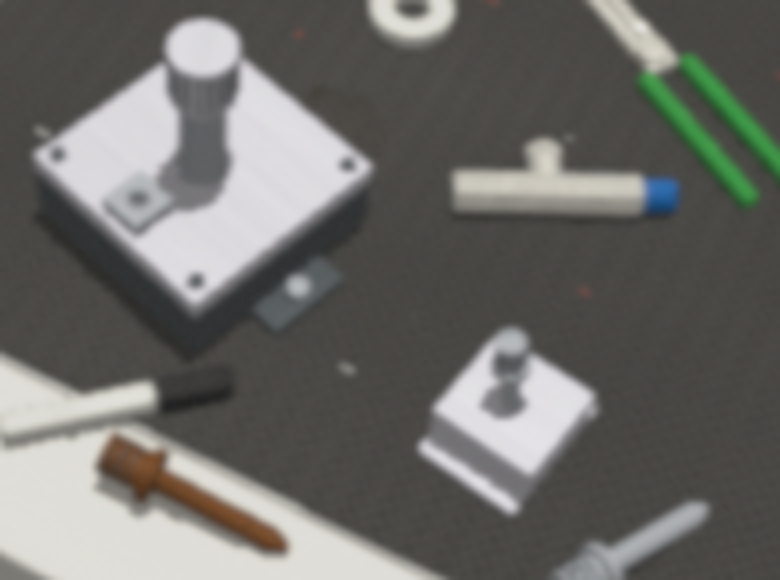

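View pics/c2.png

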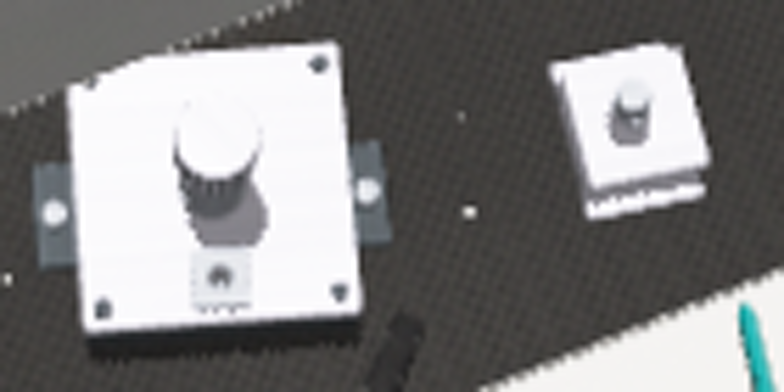

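```bash
python3 - <<'E'
from h import *
import json
from scipy.optimize import least_squares
np.set_printoptions(precision=2,suppress=True)
C={c:{k:np.array(v).tolist() for k,v in arm.camera_params(c).items()} for c in("scene","top")}
json.dump(C,open("cams.json","w"))
s=cv2.cvtColor(cv2.imread("s.png"),cv2.COLOR_BGR2GRAY).astype(float);t=cv2.cvtColor(cv2.imread("t.png"),cv2.COLOR_BGR2GRAY).astype(float)
def dark(g,x,y,r=3):
    x0,y0=int(round(x)),int(round(y));w=g[y0-r:y0+r+1,x0-r:x0+r+1];w=np.clip(np.percentile(w,70)-w-15,0,None)
    Y,X=np.mgrid[-r:r+1,-r:r+1];return x0+(w*X).sum()/w.sum(),y0+(w*Y).sum()/w.sum()
S=lambda x,y:(230+(x+.5)/4-.5,190+(y+.5)/4-.5)
T=lambda x,y:(255+(x+.5)/5.6-.5,190+(y+.5)/5.6-.5)
# name: fixture-frame sign
obs=[]
for nm,p,f in(("bNW",(58,154),(-1,1)),("bSE",(347,164),(1,-1)),("bSW",(196,281),(-1,-1)),("g",(139,198),None)):
    obs.append(("scene",nm,f,dark(s,*S(*p),r=2 if nm=="g" else 3)))
for nm,p,f in(("bSE",(319,64),(1,-1)),("bSW",(340,293),(-1,-1)),("bNW",(103,309),(-1,1)),("g",(221,276),None)):
    obs.append(("top",nm,f,dark(t,*T(*p),r=2)))
for o in obs: print(o)
def P(c,X):
    p=C[c];x=np.array(p["camera_matrix"])@(np.array(p["R"])@X+np.array(p["t"]));return x[:2]/x[2]
def res(v,only=None):
    x,y,a,b=v[:4];r=[]
    for c,n,f,uv in obs:
        if only and c!=only: continue
        l=np.array([f[0]*b,f[1]*b]) if f else np.array([-44,0.])
        X=np.array([x+np.cos(a)*l[0]-np.sin(a)*l[1],y+np.sin(a)*l[0]+np.cos(a)*l[1],50 if f else 58])
        r+=list(P(c,X)-np.array(uv))
    return r
for only in("scene","top",None):
    q=least_squares(res,[517,-17,0,52],args=(only,));v=q.x
    print(only,v[:2],np.degrees(v[2]),v[3],"guide",v[0]-44*np.cos(v[2]),v[1]-44*np.sin(v[2]),"res",np.array(q.fun))
def R(c,uv): 
    p=C[c];Rm=np.array(p["R"]);return -Rm.T@np.array(p["t"]),Rm.T@np.linalg.solve(np.array(p["camera_matrix"]),[*uv,1.])
for nm,a,b in(("pintop",(512,340),(633,97)),("knobtop",(203,48),(217,126)),("hole",(139,198),(221,276))):
    ua,ub=S(*a),T(*b);print(nm,ua,ub,tri(R("scene",ua),R("top",ub)))
    for z in (76,142,58): print([ (lambda c,d:(c+d*(z-c[2])/d[2])[:2])(*R(k,u)) for k,u in(("scene",ua),("top",ub))],z)
# stand top corners, z=30
for k,g,cs in (("scene",S,[(435,408),(598,398),(512,330),(525,472)]),("top",T,[(552,67),(672,47),(708,160),(592,187)])):
    for q in cs:
        c,d=R(k,g(*q));print("stand",k,(c+d*(30-c[2])/d[2])[:2])
print(arm.get_state()["clock"])
E
```

```text
('scene', 'bNW', (-1, 1), (np.float64(243.23373026862365), np.float64(227.42259761838827)))
('scene', 'bSE', (1, -1), (np.float64(316.84761904761905), np.float64(230.45714285714286)))
('scene', 'bSW', (-1, -1), (np.float64(278.65881750703863), np.float64(259.9726132582544)))
('scene', 'g', None, (np.float64(264.12881355932205), np.float64(239.20338983050848)))
('top', 'bSE', (1, -1), (np.float64(311.52081507449606), np.float64(200.9958369851008)))
('top', 'bSW', (-1, -1), (np.float64(315.1692005885238), np.float64(241.68415890142228)))
('top', 'bNW', (-1, 1), (np.float64(272.88592772057336), np.float64(244.85079749646678)))
('top', 'g', None, (np.float64(293.77745559985505), np.float64(238.816237767307)))
scene [518.18 -11.11] -17.778577544895576 53.99466574103043 guide 476.28458103160193 2.321082578937153 res [ 0.14  0.54  0.09  0.01 -0.18  0.07 -0.03 -0.6 ]
top [517.35 -13.87] -17.776879657691197 53.19158597837879 guide 475.4558092051782 -0.4371426857663039 res [-0.04 -0.08  0.03  0.02 -0.04 -0.12  0.05  0.19]
None [517.66 -12.31] -17.766039644888075 53.62145897606169 guide 475.757
[... 545 characters left out ...]
.300912133724758))
[array([564.45,  14.44]), array([535.9 , -23.44])] 76
[array([516.37, -12.73]), array([520.97, -15.81])] 142
[array([577.56,  21.85]), array([539.97, -25.52])] 58
hole (264.375, 239.125) (294.05357142857144, 238.875) (array([474.5 ,  -0.31,  60.64]), np.float64(1.5524597630265076))
[array([464.51,  -5.8 ]), array([472.45,   0.62])] 76
[array([424.38, -31.36]), array([461.13,   6.89])] 142
[array([475.45,   1.17]), array([475.54,  -1.09])] 58
stand scene [ 455.8  -176.44]
stand scene [ 500.02 -242.77]
stand scene [ 514.83 -190.58]
stand scene [ 445.63 -228.37]
stand top [ 514.32 -184.03]
stand top [ 502.28 -239.85]
stand top [ 446.85 -232.58]
stand top [ 455.16 -177.73]
0.8
```

```bash
cat >> h.py <<'E'
import json,os
C=json.load(open("cams.json"))
def P(c,X):
    p=C[c];x=np.array(p["camera_matrix"])@(np.array(p["R"])@np.array(X,float)+np.array(p["t"]));return x[:2]/x[2]
def R(c,uv):
    p=C[c];Rm=np.array(p["R"]);return -Rm.T@np.array(p["t"]),Rm.T@np.linalg.solve(np.array(p["camera_matrix"]),[*uv,1.])
def cloud(c,D):
    p=C[c];Rm=np.array(p["R"]);v,u=np.mgrid[0:420,0:560]
    X=np.linalg.inv(np.array(p["camera_matrix"]))@np.stack([u.ravel(),v.ravel(),np.ones(u.size)])*D.ravel()-np.array(p["t"])[:,None]
    return (Rm.T@X).T.reshape(420,560,3)
def crop(im,c,X,half,k):
    u=P(c,X);x0,y0=int(u[0])-half,int(u[1])-half
    return cv2.resize(im[y0:y0+2*half,x0:x0+2*half],None,fx=k,fy=k,interpolation=cv2.INTER_CUBIC),(x0,y0)
def pix(u,o,k): return tuple(int(round((u[i]-o[i]+.5)*k-.5)) for i in(0,1))
E
python3 - <<'E'
from h import *
np.set_printoptions(precision=1,suppress=True)
out=[]
for c,f,d in(("scene","s.png","sD.npy"),("top","t.png","tD.npy")):
    im=cv2.imread(f);X=cloud(c,np.load(d))
    w,o=crop(im,c,[478,-205,45],25,8)
    for b,col in(((478.7,-200.2),(0,0,255)),((479.3,-209),(0,200,0))):
        for z in(30,56,60,76): cv2.circle(w,pix(P(c,[*b,z]),o,8),2,col,-1)
    out.append(w)
    near=(abs(X[...,0]-479)<40)&(abs(X[...,1]+205)<40)
    for a,b in((27,35),(36,52),(54,61),(62,72),(73,82)):
        m=near&(X[...,2]>a)&(X[...,2]<b);print(c,a,b,m.sum(),X[m].mean(0) if m.any() else "")
cv2.imwrite("pics/pin.png",np.hstack(out))
print(np.round(arm.get_state()["ee_rot"],4))
E
```

```text
scene 27 35 641 [ 472.3 -210.1   30.8]
scene 36 52 18 [ 474.8 -205.9   43. ]
scene 54 61 28 [ 473.8 -203.3   59. ]
scene 62 72 31 [ 474.6 -203.2   66.2]
scene 73 82 46 [ 478.8 -199.9   75.9]
top 27 35 366 [ 477.2 -209.8   30.5]
top 36 52 2 [ 480.6 -223.9   37. ]
top 54 61 16 [ 477.5 -201.    58.7]
top 62 72 7 [ 479.4 -200.2   68.5]
top 73 82 24 [ 480.4 -202.2   75.4]
[[-1.   0.3 -0. ]
 [ 0.3  1.   0. ]
 [ 0.  -0.  -1. ]]
```

View pics/pin.png

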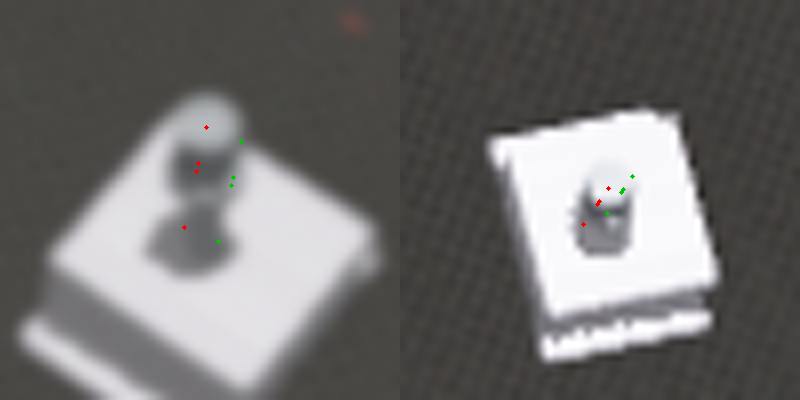

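```bash
cat >> h.py <<'E'
def go(tgt,frm=None):
    s=arm.get_state();Rt=np.array(s["ee_rot"]);p=np.array(s["tool_pos"]) if frm is None else np.array(frm,float)
    d=Rt.T@(np.array(tgt,float)-p);n=max(np.abs(d).max()/50,np.linalg.norm(d)/62)
    print("units",np.round(d/50,3),"rows>=",round(n,2),"per row at ceil",np.round(d/50/max(1,np.ceil(n)),3))
def st():
    s=arm.get_state();print("t",round(float(s["clock"]),2),"pos",np.round(s["tool_pos"],1),"yawdeg",np.degrees(np.arctan2(s["ee_rot"][1][1],s["ee_rot"][0][1])).round(2),"F",np.round(s["ft_force"],1),"T",np.round(s["ft_torque"],2),"w",round(float(s["width"]),1),"g",round(float(s["gripper_force"]),1))
E
python3 - <<'E'
from h import *
np.set_printoptions(precision=1,suppress=True)
st()
for c,d in(("scene","sD.npy"),("top","tD.npy")):
    X=cloud(c,np.load(d)).reshape(-1,3)
    A=np.array([165,602]);
    for A,B in(((165,602),(450,250)),((450,250),(480,-209))):
        A=np.array(A,float);B=np.array(B,float);t=np.clip(((X[:,:2]-A)@(B-A))/((B-A)@(B-A)),0,1)
        near=np.linalg.norm(X[:,:2]-A-t[:,None]*(B-A),axis=1)<130
        for i in range(5):
            m=near&(t>=i/5)&(t<(i+1)/5);print(c,A,i,m.sum(),np.percentile(X[m,2],[99,100]) if m.any() else "")
go([450,250,230]);go([479.5,-209,160],[450,250,230])
print(arm.get_state()["ee_rot"][0][1],np.array(arm.get_state()["ee_rot"])[:,2])
E
```

```text
t 0.8 pos [165.3 602.7 231.3] yawdeg 74.66 F [-0.1 -0.9 -0.4] T [-0.  0.  0.] w 85.4 g 0.0
scene [165. 602.] 0 1246 [2.6 5.2]
scene [165. 602.] 1 3715 [17.9 29.6]
scene [165. 602.] 2 4972 [ 7.7 19.8]
scene [165. 602.] 3 6289 [ 7.7 31.7]
scene [165. 602.] 4 4263 [46.7 51.8]
scene [450. 250.] 0 8493 [47.5 52.8]
scene [450. 250.] 1 4120 [ 9.4 14.8]
scene [450. 250.] 2 4435 [144.1 147.1]
scene [450. 250.] 3 5443 [134.1 146.1]
scene [450. 250.] 4 5295 [72.5 80.2]
top [165. 602.] 0 2713 [2.  5.4]
top [165. 602.] 1 2563 [22.2 29.2]
top [165. 602.] 2 3065 [ 8.  21.6]
top [165. 602.] 3 3631 [ 8.1 11.1]
top [165. 602.] 4 7233 [1058.6 1061.6]
top [450. 250.] 0 15313 [1102.7 1134.9]
top [450. 250.] 1 12252 [1059.8 1061.6]
top [450. 250.] 2 9458 [1059.7 1061.2]
top [450. 250.] 3 3165 [140.4 146.8]
top [450. 250.] 4 3311 [61.3 80.3]
units [-7.4 -5.3  0. ] rows>= 7.36 per row at ceil [-0.9 -0.7  0. ]
units [-3.  -8.7  1.4] rows>= 8.7 per row at ceil [-0.3 -1.   0.2]
0.2645939794251075 [-0.  0. -1.]
```

Emit:
move_arm --pt "-0.92 -0.66 0" --pt "-0.92 -0.66 0" --pt "-0.92 -0.66 0" --pt "-0.92 -0.66 0" --pt "-0.92 -0.66 0" --yaw '[0.1, 0.1, 0.1, 0.1, 0]' --hand 0.7 --newtons 30

```text
clock: 1.42
tool_pos: [339.8, 377.5, 231.5]
ee_rot: [[-0.952, 0.305, 0.0], [0.305, 0.952, 0.001], [-0.0, 0.001, -1.0]]
ft_force: [0.5, 0.3, -0.7]
width: 59.5
gripper_force: 0.0
```

Emit:
move_arm --pt "-0.92 -0.66 0" --pt "-0.92 -0.66 0" --pt "-0.92 -0.66 0" --pt "-0.3 -0.97 0" --pt "-0.3 -0.97 0" --yaw '[0, 0, 0, 0, 0]'

```text
clock: 2.05
tool_pos: [439.3, 139.4, 231.3]
ee_rot: [[-0.952, 0.305, 0.0], [0.305, 0.952, 0.0], [-0.0, 0.0, -1.0]]
ft_force: [1.1, 0.1, 0.5]
width: 60.0
gripper_force: 0.0
```

Emit:
move_arm --pt "-0.3 -0.97 0" --pt "-0.3 -0.97 0" --pt "-0.3 -0.97 0" --pt "-0.3 -0.97 0" --pt "-0.3 -0.97 0" --yaw '[0, 0, 0, 0, 0]'

```text
clock: 2.68
tool_pos: [436.5, -114.2, 231.7]
ee_rot: [[-0.952, 0.305, 0.001], [0.305, 0.952, 0.0], [-0.001, 0.001, -1.0]]
ft_force: [1.7, 0.5, -0.2]
width: 60.0
gripper_force: 0.0
```

```bash
python3 -c "
from h import *
st();go([479.5,-209,130])"
```

```text
t 2.67 pos [ 436.5 -114.2  231.7] yawdeg 72.27 F [ 1.7  0.5 -0.2] T [ 0.03 -0.02  0.01] w 60.0 g 0.0
units [-1.395 -1.545  2.034] rows>= 2.35 per row at ceil [-0.465 -0.515  0.678]
```

Emit:
move_arm --pt "-0.47 -0.5 0.5" --pt "-0.47 -0.5 0.5" --pt "-0.45 -0.5 0.5" --pt "0 0 0.4" --pt "0 0 0" --yaw '[0, 0, 0, 0, 0]'

```text
clock: 3.3
tool_pos: [479.0, -205.1, 135.0]
ee_rot: [[-0.952, 0.305, -0.003], [0.305, 0.952, 0.0], [0.003, -0.001, -1.0]]
ft_force: [0.1, -0.6, -0.4]
width: 59.8
gripper_force: 0.0
```

```bash
python3 - <<'E'
from h import *
st();go([479.5,-209,62])
out=[]
for c in("scene","top"):
    im,D=arm.read_camera(c);w,o=crop(im,c,[478,-205,100],45,8 if 0 else 6)
    s=arm.get_state();tp=np.array(s["tool_pos"])
    for z in(62,76): cv2.circle(w,pix(P(c,[tp[0],tp[1],z]),o,6),2,(0,200,0),-1)
    cv2.circle(w,pix(P(c,tp),o,6),2,(0,0,255),-1)
    out.append(w[:, :400] if 0 else cv2.resize(w,(400,400)))
cv2.imwrite("pics/above.png",np.hstack(out))
E
```

```text
t 3.3 pos [ 479.  -205.1  135. ] yawdeg 72.22 F [ 0.1 -0.6 -0.4] T [-0.01  0.04  0.02] w 59.8 g 0.0
units [-0.039 -0.07   1.46 ] rows>= 1.46 per row at ceil [-0.019 -0.035  0.73 ]
```

View pics/above.png

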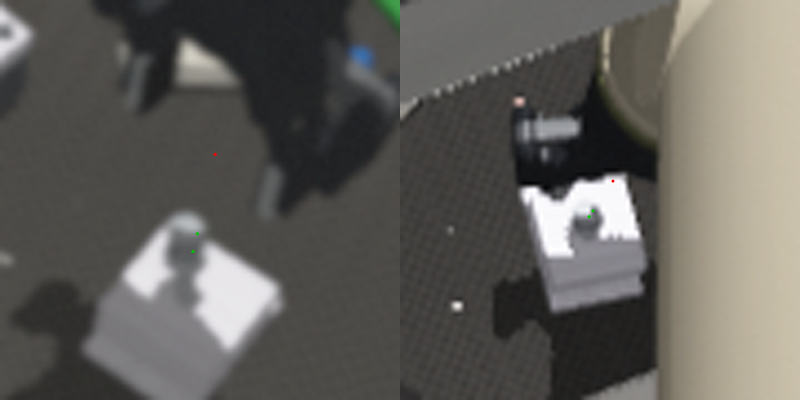

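Emit:
move_arm --pt "-0.03 -0.06 0.6" --pt "0 0 0.6" --pt "0 0 0.2" --pt "0 0 0" --pt "0 0 0" --yaw '[0, 0, 0, 0, 0]'

```text
clock: 4.03
tool_pos: [481.4, -208.8, 67.7]
ee_rot: [[-0.952, 0.305, 0.002], [0.305, 0.952, -0.0], [-0.002, 0.0, -1.0]]
ft_force: [-0.2, -0.4, 0.4]
width: 60.1
gripper_force: 0.0
```

```bash
python3 -c "
from h import *
st();go([479.5,-209,62])"
```

```text
t 4.03 pos [ 481.4 -208.8   67.7] yawdeg 72.27 F [-0.2 -0.4  0.4] T [-0.06  0.01 -0.01] w 60.1 g 0.0
units [ 0.036 -0.016  0.114] rows>= 0.11 per row at ceil [ 0.036 -0.016  0.114]
```

Emit:
move_arm --pt "0.03 -0.01 0.11" --pt "0 0 0" --pt "0 0 0" --yaw '[0, 0, 0]'

```text
clock: 4.4
tool_pos: [478.9, -208.6, 60.9]
ee_rot: [[-0.952, 0.305, 0.0], [0.305, 0.952, -0.0], [-0.0, -0.0, -1.0]]
ft_force: [0.9, -0.1, 0.6]
width: 59.4
gripper_force: 0.0
```

Emit:
move_arm --pt "0 0 0" --pt "0 0 0" --pt "0 0 0" --pt "0 0 0" --pt "0 0 0" --yaw '[0, 0, 0, 0, 0]' --hand 0 --newtons 30

```text
clock: 5.03
tool_pos: [479.0, -208.6, 60.9]
ee_rot: [[-0.952, 0.305, 0.0], [0.305, 0.952, -0.0], [-0.0, -0.0, -1.0]]
ft_force: [0.9, -0.4, 1.3]
width: 13.7
gripper_force: 29.1
```

```bash
python3 -c "
from h import *
st()"
```

```text
t 5.03 pos [ 479.  -208.6   60.9] yawdeg 72.26 F [ 0.9 -0.4  1.3] T [0.02 0.02 0.01] w 13.7 g 29.1
```

Emit:
move_arm --pt "0 0 -0.3" --pt "0 0 -0.5" --pt "0 0 -0.6" --pt "0 0 -0.4" --pt "0 0 0" --yaw '[0, 0, 0, 0, 0]' --newtons 40

```text
clock: 5.65
tool_pos: [479.9, -209.0, 152.8]
ee_rot: [[-0.952, 0.305, 0.003], [0.305, 0.952, -0.001], [-0.003, 0.001, -1.0]]
ft_force: [0.9, 0.2, -2.0]
width: 13.1
gripper_force: 39.5
```

```bash
python3 -c "
from h import *
st();go([475.8,1,150])"
```

```text
t 5.65 pos [ 479.9 -209.   152.8] yawdeg 72.26 F [ 0.9  0.2 -2. ] T [-0.04  0.01 -0.02] w 13.1 g 39.5
units [1.358 3.976 0.053] rows>= 3.98 per row at ceil [0.34  0.994 0.013]
```

Emit:
move_arm --pt "0.27 0.8 0" --pt "0.27 0.8 0" --pt "0.27 0.8 0" --pt "0.27 0.8 0" --pt "0.28 0.78 0" --yaw '[0, 0, 0, 0, 0]'

```text
clock: 6.28
tool_pos: [474.0, 3.1, 150.0]
ee_rot: [[-0.952, 0.305, -0.001], [0.305, 0.952, -0.0], [0.001, -0.001, -1.0]]
ft_force: [0.7, -0.1, -0.8]
width: 12.7
gripper_force: 39.5
```

Emit:
move_arm --pt "0 0 0" --pt "0 0 0" --pt "0 0 0" --yaw '[0, 0, 0]'

```text
clock: 6.65
tool_pos: [474.6, 0.3, 150.5]
ee_rot: [[-0.952, 0.307, -0.0], [0.307, 0.952, -0.001], [0.0, -0.001, -1.0]]
ft_force: [-0.2, -0.4, -1.5]
width: 13.0
gripper_force: 39.5
```

```bash
python3 - <<'E'
from h import *
np.set_printoptions(precision=2,suppress=True)
st();tp=np.array(arm.get_state()["tool_pos"]);out=[]
for c in("scene","top"):
    im,D=arm.read_camera(c);cv2.imwrite(c+"2.png",im);np.save(c+"2D",D)
    w,o=crop(im,c,[476,0,90],25,8);raw=w.copy()
    for z in(0,-55): cv2.circle(w,pix(P(c,tp+[0,0,z]),o,8),2,(0,200,0),-1)
    cv2.circle(w,pix(P(c,[475.8,1.,58]),o,8),2,(0,0,255),-1)
    print(c,o,P(c,tp-[0,0,55]),P(c,[475.8,1.,58]));out.append(w)
cv2.imwrite("pics/guide.png",np.hstack(out))
E
```

```text
t 6.65 pos [474.6   0.3 150.5] yawdeg 72.13 F [-0.2 -0.4 -1.5] T [ 0.   -0.03 -0.02] w 13.0 g 39.5
scene (239, 204) [264.09 228.43] [264.53 239.04]
top (268, 211) [294.01 236.47] [293.24 239.09]
```

View pics/guide.png

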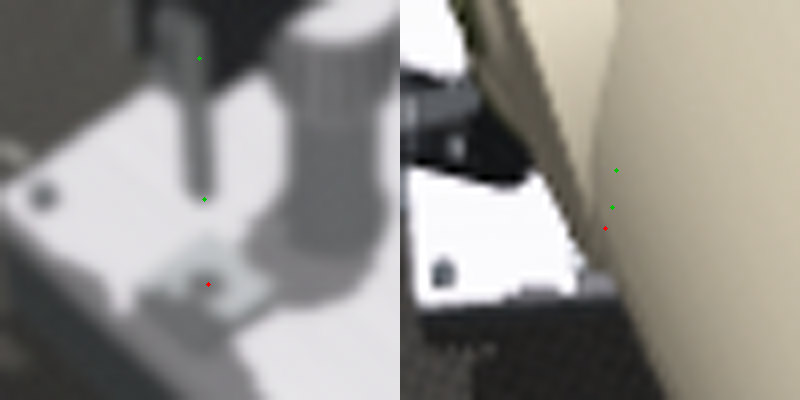

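Emit:
move_arm --pt "-0.016 0.016 0.3" --pt "0 0 0.35" --pt "0 0 0.1" --pt "0 0 0.06" --pt "0 0 0" --yaw '[0, 0, 0, 0, 0]'

```text
clock: 7.38
tool_pos: [475.9, 2.2, 110.4]
ee_rot: [[-0.952, 0.305, 0.0], [0.305, 0.952, -0.0], [-0.0, -0.0, -1.0]]
ft_force: [0.7, 1.2, -0.8]
width: 12.7
gripper_force: 39.5
```

```bash
python3 - <<'E'
from h import *
st()
im,D=arm.read_camera("scene");tp=np.array(arm.get_state()["tool_pos"])
w,o=crop(im,"scene",[476,0,75],24,12)
cv2.circle(w,pix(P("scene",tp-[0,0,55]),o,12),2,(0,200,0),-1)
cv2.imwrite("pics/near.png",w)
E
```

```text
t 7.38 pos [475.9   2.2 110.4] yawdeg 72.25 F [ 0.7  1.2 -0.8] T [-0.04  0.04  0.  ] w 12.7 g 39.5
```

View pics/near.png

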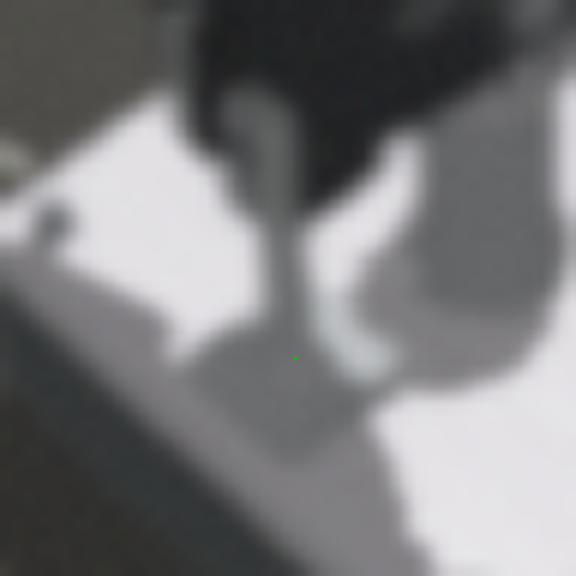

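Emit:
move_arm --pt "0 0 0.06" --pt "0 0 0.06" --pt "0 0 0" --yaw '[0, 0, 0]'

```text
clock: 7.8
tool_pos: [475.7, 2.2, 104.1]
ee_rot: [[-0.952, 0.305, -0.0], [0.305, 0.952, -0.0], [0.0, -0.0, -1.0]]
ft_force: [0.8, -0.8, -1.3]
width: 13.4
gripper_force: 39.5
```

```bash
python3 -c "
from h import *
st()"
```

```text
t 7.8 pos [475.7   2.2 104.1] yawdeg 72.26 F [ 0.8 -0.8 -1.3] T [-0.12 -0.09  0.04] w 13.4 g 39.5
```

Emit:
move_arm --pt "0 0 0.1" --pt "0 0 0.1" --pt "0 0 0.05" --pt "0 0 0" --yaw '[0, 0, 0, 0]'

```text
clock: 8.3
tool_pos: [475.6, 2.0, 91.5]
ee_rot: [[-0.952, 0.305, -0.001], [0.305, 0.952, -0.0], [0.0, -0.001, -1.0]]
ft_force: [1.0, -1.9, -1.9]
width: 12.9
gripper_force: 39.5
```

```bash
python3 -c "
from h import *
st()"
```

```text
t 8.3 pos [475.6   2.   91.5] yawdeg 72.25 F [ 1.  -1.9 -1.9] T [-0.39 -0.16  0.02] w 12.9 g 39.5
```

Emit:
move_arm --pt "-0.005 -0.015 0" --pt "0 0 0.03" --pt "0 0 0" --yaw '[0, 0, 0]'

```text
clock: 8.68
tool_pos: [475.8, 1.6, 90.2]
ee_rot: [[-0.953, 0.305, -0.0], [0.305, 0.953, 0.0], [0.0, 0.0, -1.0]]
ft_force: [0.1, -1.0, 0.3]
width: 13.0
gripper_force: 39.5
```

```bash
python3 -c "
from h import *
st()"
```

```text
t 8.68 pos [475.8   1.6  90.2] yawdeg 72.27 F [ 0.1 -1.   0.3] T [-0.04 -0.08  0.04] w 13.0 g 39.5
```

Emit:
move_arm --pt "0 0 0" --pt "0 0 0" --pt "0 0 0" --pt "0 0 0" --yaw '[0, 0, 0, 0]' --hand 0.5

```text
clock: 9.18
tool_pos: [475.8, 1.5, 90.3]
ee_rot: [[-0.952, 0.305, -0.0], [0.305, 0.952, -0.0], [0.0, -0.0, -1.0]]
ft_force: [-0.1, -0.3, -0.6]
width: 42.8
gripper_force: 0.0
```

Emit:
move_arm --pt "0 0 -0.3" --pt "0 0 -0.6" --pt "0 0 -0.6" --pt "0 0 -0.1" --pt "0 0 0" --yaw '[0, 0, 0, 0, 0]'

```text
clock: 9.8
tool_pos: [475.9, 1.5, 170.7]
ee_rot: [[-0.952, 0.305, 0.001], [0.305, 0.952, 0.0], [-0.001, 0.001, -1.0]]
ft_force: [0.5, -0.4, -0.6]
width: 42.8
gripper_force: 0.0
```

```bash
python3 - <<'E'
from h import *
np.set_printoptions(precision=1,suppress=True)
st()
im,D=arm.read_camera("scene");cv2.imwrite("s3.png",im);np.save("s3D",D)
X=cloud("scene",D)
g=np.array([475.8,1.2]);m=(np.linalg.norm(X[...,:2]-g,axis=2)<16)&(X[...,2]>62)&(X[...,2]<125)
Z=X[m];print(m.sum(),np.histogram(Z[:,2],bins=range(60,128,4)),Z[Z[:,2]>100].mean(0))
# knob top centre by scene depth
k=(np.linalg.norm(X[...,:2]-[517,-12],axis=2)<30)&(X[...,2]>138)&(X[...,2]<148)
print("knob",k.sum(),X[k].mean(0),X[k].min(0),X[k].max(0))
w,o=crop(im,"scene",[490,0,90],32,9)
for p in([475.8,1.2,104],[475.8,1.2,84],[517.9,-11.7,142]): cv2.circle(w,pix(P("scene",p),o,9),2,(0,200,0),-1)
cv2.imwrite("pics/rel.png",w)
E
```

```text
t 9.8 pos [475.9   1.5 170.7] yawdeg 72.27 F [ 0.5 -0.4 -0.6] T [-0. -0. -0.] w 42.8 g 0.0
127 (array([ 4,  3,  8,  4,  3,  0, 12, 23,  9,  9, 25, 26,  1,  0,  0,  0]), array([ 60,  64,  68,  72,  76,  80,  84,  88,  92,  96, 100, 104, 108,
       112, 116, 120, 124])) [474.    3.1 104. ]
knob 101 [512.4 -21.9 142.4] [498.  -30.3 138. ] [532.3 -11.5 145.9]
```

View pics/rel.png

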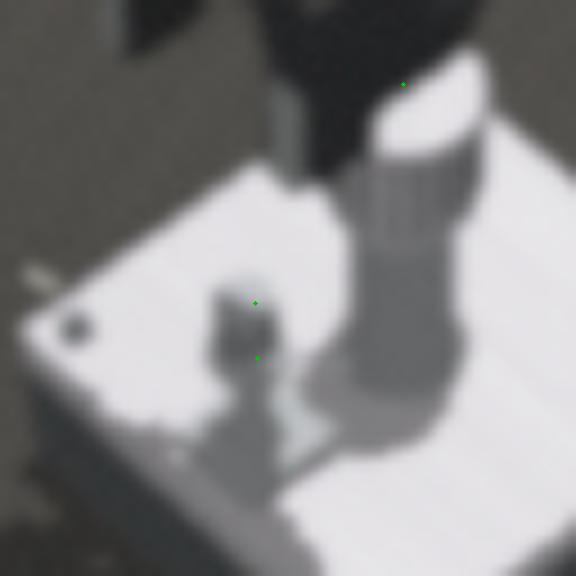

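Emit:
move_arm --pt "-0.43 0 0" --pt "-0.44 0 0" --pt "0 0 0" --pt "0 0 0" --pt "0 0 0" --yaw '[0, 0, 0.95, 0.95, 0.95]' --hand 0.75

```text
clock: 10.48
tool_pos: [516.5, -11.9, 169.0]
ee_rot: [[-0.819, 0.574, -0.002], [0.574, 0.819, -0.001], [0.002, -0.002, -1.0]]
ft_force: [-0.1, 0.5, 0.0]
width: 64.1
gripper_force: 0.0
```

Emit:
move_arm --pt "0 0 0" --pt "0 0 0" --pt "0 0 0" --pt "0 0 0" --pt "0 0 0" --yaw '[0.95, 0.95, 0.95, 0.95, 0]'

```text
clock: 11.1
tool_pos: [516.6, -11.8, 169.2]
ee_rot: [[-0.536, 0.844, -0.002], [0.844, 0.536, -0.001], [0.0, -0.002, -1.0]]
ft_force: [0.3, -0.3, -0.7]
width: 64.0
gripper_force: 0.0
```

```bash
python3 -c "
from h import *
st();go([517.6,-12,112])"
```

```text
t 11.1 pos [516.6 -11.8 169.2] yawdeg 32.39 F [ 0.3 -0.3 -0.7] T [ 0.03 -0.03 -0.01] w 64.0 g 0.0
units [-0.014  0.018  1.145] rows>= 1.14 per row at ceil [-0.007  0.009  0.572]
```

Emit:
move_arm --pt "-0.014 0.018 0.5" --pt "0 0 0.55" --pt "0 0 0.1" --pt "0 0 0" --yaw '[0, 0, 0, 0]'

```text
clock: 11.6
tool_pos: [518.3, -12.1, 112.8]
ee_rot: [[-0.536, 0.844, -0.001], [0.844, 0.536, -0.0], [-0.0, -0.001, -1.0]]
ft_force: [0.1, -0.8, 0.5]
width: 64.2
gripper_force: 0.0
```

Emit:
move_arm --pt "0 0 0" --pt "0 0 0" --pt "0 0 0" --pt "0 0 0" --yaw '[0, 0, 0, 0]' --hand 0 --newtons 40

```text
clock: 12.1
tool_pos: [517.7, -12.9, 113.8]
ee_rot: [[-0.535, 0.845, -0.001], [0.845, 0.535, 0.0], [0.001, -0.001, -1.0]]
ft_force: [-7.4, -1.9, 8.7]
width: 35.1
gripper_force: 39.9
```

```bash
python3 -c "
from h import *
st()"
```

```text
t 12.1 pos [517.7 -12.9 113.8] yawdeg 32.32 F [-7.4 -1.9  8.7] T [-0.46  1.49  0.04] w 35.1 g 39.9
```

Emit:
move_arm --pt "0.005 -0.016 -0.02" --pt "0 0 0" --yaw '[0, 0]'

```text
clock: 12.35
tool_pos: [517.7, -12.9, 113.9]
ee_rot: [[-0.535, 0.845, 0.0], [0.845, 0.535, -0.001], [-0.001, -0.0, -1.0]]
ft_force: [1.6, -2.8, -5.0]
width: 34.9
gripper_force: 42.2
```

```bash
python3 -c "
from h import *
st()"
```

```text
t 12.35 pos [517.7 -12.9 113.9] yawdeg 32.33 F [ 1.6 -2.8 -5. ] T [-0.79 -0.38  0.05] w 34.9 g 42.2
```

Emit:
move_arm --pt "0 0 0" --pt "0 0 0" --pt "0 0 0" --pt "0 0 0" --pt "0 0 0" --yaw '[-0.9, -0.9, -0.9, -0.9, 0]'

```text
clock: 12.98
tool_pos: [517.4, -13.1, 113.9]
ee_rot: [[-0.808, 0.589, -0.0], [0.589, 0.808, -0.001], [-0.0, -0.001, -1.0]]
ft_force: [-1.0, -4.9, -2.0]
width: 35.0
gripper_force: 42.4
```

```bash
cat > look.py <<'E'
from h import *
np.set_printoptions(precision=1,suppress=True)
st()
im,D=arm.read_camera("scene");cv2.imwrite("l.png",im)
X=cloud("scene",D);g=np.array([475.8,1.2])
m=(np.linalg.norm(X[...,:2]-g,axis=2)<16)&(X[...,2]>62)&(X[...,2]<112)
Z=X[m];z=np.sort(Z[:,2])
print("n",m.sum(),"z95",np.percentile(z,95) if len(z) else 0,"hist",np.histogram(Z[:,2],bins=range(62,114,4))[0])
E
python3 look.py
```

```text
t 12.97 pos [517.4 -13.1 113.9] yawdeg 53.88 F [-1.  -4.9 -2. ] T [-1.   0.1 -0. ] w 35.0 g 42.4
n 130 z95 106.85170447512571 hist [ 8  5  6  6  0  4 21 16 10 12 22 20]
```

Emit:
move_arm --pt "-0.004 -0.006 0" --pt "0 0 0" --yaw '[-0.5, 0]'

```text
clock: 13.28
tool_pos: [517.4, -13.1, 113.9]
ee_rot: [[-0.837, 0.547, -0.0], [0.547, 0.837, -0.001], [-0.0, -0.001, -1.0]]
ft_force: [-1.5, -5.3, -2.2]
width: 34.9
gripper_force: 42.5
```

```bash
python3 look.py
```

```text
t 13.28 pos [517.4 -13.1 113.9] yawdeg 56.81 F [-1.5 -5.3 -2.2] T [-1.   0.2  0.1] w 34.9 g 42.5
n 126 z95 105.98087796127339 hist [ 8  4  6  6  0  4 26 11 11  9 34  7]
```

Emit:
move_arm --pt "0 0 0" --pt "0 0 0" --yaw '[0, 0]'

```text
clock: 13.58
tool_pos: [517.4, -13.1, 113.9]
ee_rot: [[-0.836, 0.548, -0.0], [0.548, 0.836, -0.001], [-0.0, -0.001, -1.0]]
ft_force: [-0.9, -5.5, -1.1]
width: 35.0
gripper_force: 42.5
```

```bash
python3 look.py
```

```text
t 13.57 pos [517.4 -13.1 113.9] yawdeg 56.77 F [-0.9 -5.5 -1.1] T [-0.9  0.2  0. ] w 35.0 g 42.5
n 132 z95 105.70651251000415 hist [11  5  6  3  2  4 21 16 10 11 37  6]
```

Emit:
move_arm --pt "0 0 0" --pt "0 0 0" --yaw '[-0.4, 0]'

```text
clock: 13.88
tool_pos: [517.4, -13.2, 113.9]
ee_rot: [[-0.859, 0.512, -0.0], [0.512, 0.859, -0.001], [-0.0, -0.001, -1.0]]
ft_force: [-1.4, -5.1, 0.0]
width: 35.0
gripper_force: 42.5
```

```bash
python3 look.py
```

```text
t 13.88 pos [517.4 -13.2 113.9] yawdeg 59.19 F [-1.4 -5.1  0. ] T [-1.1  0.2  0.1] w 35.0 g 42.5
n 127 z95 106.07955391432819 hist [ 8  4  8  5  1  1 24 13 10 10 35  8]
```

Emit:
move_arm --pt "0 0 0" --pt "0 0 0" --yaw '[-0.5, 0]'

```text
clock: 14.18
tool_pos: [517.3, -13.2, 113.9]
ee_rot: [[-0.885, 0.466, -0.0], [0.466, 0.885, -0.001], [0.0, -0.001, -1.0]]
ft_force: [-1.2, -6.0, -1.2]
width: 34.7
gripper_force: 42.5
```

```bash
python3 look.py
```

```text
t 14.18 pos [517.3 -13.2 113.9] yawdeg 62.2 F [-1.2 -6.  -1.2] T [-1.   0.3  0. ] w 34.7 g 42.5
n 128 z95 106.57029013502782 hist [ 8  7  3  6  0  4 23 16  8  9 30 14]
```

Emit:
move_arm --pt "0 0 0" --pt "0 0 0" --yaw '[-0.5, 0]'

```text
clock: 14.48
tool_pos: [517.3, -13.2, 113.9]
ee_rot: [[-0.908, 0.419, -0.001], [0.419, 0.908, -0.001], [0.0, -0.001, -1.0]]
ft_force: [-2.2, -5.7, -0.8]
width: 34.9
gripper_force: 42.5
```

```bash
python3 look.py
```

```text
t 14.47 pos [517.3 -13.2 113.9] yawdeg 65.2 F [-2.2 -5.7 -0.8] T [-1.   0.3  0.1] w 34.9 g 42.5
n 129 z95 106.6391202987243 hist [11  4  7  3  1  2 19 18 12  8 31 13]
```

Emit:
move_arm --pt "0 0 0" --pt "0 0 0" --yaw '[-0.5, 0]'

```text
clock: 14.78
tool_pos: [517.3, -13.3, 113.9]
ee_rot: [[-0.928, 0.371, -0.001], [0.371, 0.928, -0.001], [0.0, -0.001, -1.0]]
ft_force: [-0.9, -6.0, -0.8]
width: 34.9
gripper_force: 42.6
```

```bash
python3 look.py
```

```text
t 14.78 pos [517.3 -13.3 113.9] yawdeg 68.2 F [-0.9 -6.  -0.8] T [-1.   0.3  0.1] w 34.9 g 42.6
n 128 z95 106.13795067655141 hist [ 8  5  5  6  0  2 24 18 11  8 32  9]
```

Emit:
move_arm --pt "0 0 0" --pt "0 0 0" --yaw '[-0.5, 0]'

```text
clock: 15.08
tool_pos: [517.3, -13.3, 113.9]
ee_rot: [[-0.947, 0.322, -0.001], [0.322, 0.947, -0.001], [0.0, -0.001, -1.0]]
ft_force: [-2.5, -5.1, -1.3]
width: 35.1
gripper_force: 42.6
```

```bash
python3 look.py
```

```text
t 15.07 pos [517.3 -13.3 113.9] yawdeg 71.19 F [-2.5 -5.1 -1.3] T [-1.1  0.4  0. ] w 35.1 g 42.6
n 129 z95 105.88494152729407 hist [ 9  6  7  3  1  6 21 14  9 12 36  5]
```

Emit:
move_arm --pt "0 0 0" --pt "0 0 0" --yaw '[-0.5, 0]'

```text
clock: 15.38
tool_pos: [517.3, -13.4, 113.8]
ee_rot: [[-0.962, 0.272, -0.001], [0.272, 0.962, -0.001], [0.0, -0.001, -1.0]]
ft_force: [-1.7, -5.8, -0.5]
width: 34.9
gripper_force: 42.6
```

```bash
python3 look.py
```

```text
t 15.38 pos [517.3 -13.4 113.8] yawdeg 74.19 F [-1.7 -5.8 -0.5] T [-1.1  0.3  0.1] w 34.9 g 42.6
n 130 z95 106.906798666587 hist [11  3  6  6  0  3 21 19  7 11 31 12]
```

Emit:
move_arm --pt "0 0 0" --pt "0 0 0" --yaw '[-0.5, 0]'

```text
clock: 15.68
tool_pos: [517.3, -13.4, 113.9]
ee_rot: [[-0.975, 0.222, -0.001], [0.222, 0.975, -0.001], [0.0, -0.001, -1.0]]
ft_force: [-1.4, -5.9, -0.6]
width: 34.8
gripper_force: 42.6
```

```bash
python3 look.py
```

```text
t 15.68 pos [517.3 -13.4 113.9] yawdeg 77.19 F [-1.4 -5.9 -0.6] T [-1.2  0.3  0.1] w 34.8 g 42.6
n 127 z95 105.39368749011555 hist [ 8  5  4  6  0  6 24  9 13 12 36  4]
```

Emit:
move_arm --pt "0 0 0" --pt "0 0 0" --yaw '[-0.4, 0]'

```text
clock: 15.98
tool_pos: [517.3, -13.5, 113.9]
ee_rot: [[-0.984, 0.181, -0.001], [0.181, 0.984, -0.001], [0.0, -0.001, -1.0]]
ft_force: [-1.5, -6.0, -0.6]
width: 34.4
gripper_force: 42.6
```

```bash
python3 look.py
```

```text
t 15.97 pos [517.3 -13.5 113.9] yawdeg 79.58 F [-1.5 -6.  -0.6] T [-1.1  0.3  0.1] w 34.4 g 42.6
n 94 z95 88.03263057008753 hist [ 1 16 17 11  6 21 22  0  0  0  0  0]
```

Emit:
move_arm --pt "0 0 0" --pt "0 0 0" --pt "0 0 0" --pt "0 0 0" --yaw '[0, 0, 0, 0]' --hand 0.75

```text
clock: 16.52
tool_pos: [517.7, -12.2, 113.9]
ee_rot: [[-0.984, 0.178, 0.0], [0.178, 0.984, 0.0], [-0.0, 0.0, -1.0]]
ft_force: [0.1, -0.4, -1.0]
width: 64.0
gripper_force: 0.0
```

Emit:
move_arm --pt "0 0 -0.4" --pt "0 0 -0.6" --pt "0 0 -0.3" --pt "0 0 0" --yaw '[0, 0, 0, 0]'

```text
clock: 17.02
tool_pos: [518.2, -12.4, 179.5]
ee_rot: [[-0.984, 0.178, 0.002], [0.178, 0.984, 0.001], [-0.002, 0.001, -1.0]]
ft_force: [0.5, 0.2, 0.7]
width: 64.4
gripper_force: 0.0
```

```bash
python3 - <<'E'
import runpy;runpy.run_path("look.py")
from h import *
im=cv2.imread("l.png");w,o=crop(im,"scene",[490,0,80],32,9);cv2.imwrite("pics/fall.png",w)
go([475.5,1.6,175])
E
```

```text
t 17.02 pos [518.2 -12.4 179.5] yawdeg 79.76 F [0.5 0.2 0.7] T [ 0. -0. -0.] w 64.4 g 0.0
n 96 z95 88.05499957526831 hist [ 3 15 20  6 11 20 20  1  0  0  0  0]
units [0.9 0.1 0.1] rows>= 0.88 per row at ceil [0.9 0.1 0.1]
```

View pics/fall.png

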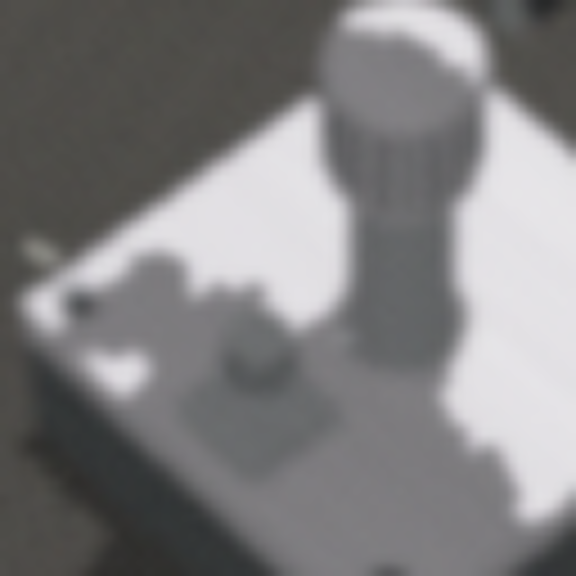

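Emit:
move_arm --pt "0.44 0.06 0" --pt "0.45 0.06 0" --pt "0 0 0" --pt "0 0 0.4" --pt "0 0 0.4" --yaw '[0, 0, 0, 0, 0]' --hand 0 --newtons 30

```text
clock: 17.7
tool_pos: [475.3, 1.2, 137.8]
ee_rot: [[-0.984, 0.178, 0.0], [0.178, 0.984, -0.0], [-0.0, -0.0, -1.0]]
ft_force: [-0.4, -0.3, -0.3]
width: -0.3
gripper_force: 0.0
```

Emit:
move_arm --pt "0 0 0.4" --pt "0 0 0.4" --pt "0 0 0.1" --pt "0 0 0" --pt "0 0 0" --yaw '[0, 0, 0, 0, 0]'

```text
clock: 18.32
tool_pos: [475.4, 1.2, 94.4]
ee_rot: [[-0.984, 0.178, 0.001], [0.178, 0.984, 0.0], [-0.001, 0.0, -1.0]]
ft_force: [-0.1, 0.3, -0.2]
width: 0.3
gripper_force: 0.0
```

```bash
python3 -c "
from h import *
st()"
```

```text
t 18.32 pos [475.4   1.2  94.4] yawdeg 79.75 F [-0.1  0.3 -0.2] T [ 0.03 -0.01  0.04] w 0.3 g 0.0
```

Emit:
move_arm --pt "0 0 0.07" --pt "0 0 0.06" --pt "0 0 0.05" --pt "0 0 0.04" --pt "0 0 0" --yaw '[0, 0, 0, 0, 0]'

```text
clock: 18.95
tool_pos: [475.0, 1.4, 82.9]
ee_rot: [[-0.984, 0.178, 0.0], [0.178, 0.984, 0.0], [-0.0, 0.0, -1.0]]
ft_force: [0.6, 1.1, 1.7]
width: -0.2
gripper_force: 1.0
```

```bash
python3 -c "
from h import *
st()"
```

```text
t 18.95 pos [475.    1.4  82.9] yawdeg 79.76 F [0.6 1.1 1.7] T [ 0.04 -0.09 -0.05] w -0.2 g 1.0
```

Contact (about 2–4 N); pressing on in small steps.

Emit:
move_arm --pt "0 0 0.03" --pt "0 0 0.03" --pt "0 0 0.02" --pt "0 0 0" --yaw '[0, 0, 0, 0]'

```text
clock: 19.45
tool_pos: [474.9, 1.5, 78.8]
ee_rot: [[-0.984, 0.178, 0.0], [0.178, 0.984, 0.0], [-0.0, 0.0, -1.0]]
ft_force: [1.3, 1.5, 4.2]
width: 0.2
gripper_force: 1.9
```

```bash
python3 -c "
from h import *
st()"
```

```text
t 19.45 pos [474.9   1.5  78.8] yawdeg 79.77 F [1.3 1.5 4.2] T [ 0.33 -0.1   0.02] w 0.2 g 1.9
```

Emit:
move_arm --pt "0 0 0.015" --pt "0 0 0.01" --pt "0 0 0" --yaw '[0, 0, 0]'

```text
clock: 19.82
tool_pos: [475.4, 1.6, 78.4]
ee_rot: [[-0.984, 0.178, 0.001], [0.178, 0.984, 0.001], [-0.001, 0.001, -1.0]]
ft_force: [-1.5, 1.8, 11.5]
width: -0.5
gripper_force: 6.1
```

```bash
python3 -c "
from h import *
st()"
```

```text
t 19.82 pos [475.4   1.6  78.4] yawdeg 79.76 F [-1.5  1.8 11.5] T [ 0.4   0.36 -0.01] w -0.5 g 6.1
```

Emit:
move_arm --pt "0 0 0.01" --pt "0 0 0" --yaw '[0, 0]'

```text
clock: 20.08
tool_pos: [475.5, 1.6, 78.2]
ee_rot: [[-0.984, 0.178, 0.001], [0.178, 0.984, 0.001], [-0.001, 0.001, -1.0]]
ft_force: [-4.1, 1.8, 16.5]
width: 0.1
gripper_force: 8.4
```

Emit:
move_arm --pt "0 0 -0.2" --pt "0 0 -0.5" --pt "0 0 -0.7" --pt "0 0 -0.6" --pt "0 0 0" --yaw '[0, 0, 0, 0, 0]'

```text
clock: 20.7
tool_pos: [475.8, 1.0, 178.9]
ee_rot: [[-0.984, 0.178, 0.003], [0.178, 0.984, 0.001], [-0.003, 0.001, -1.0]]
ft_force: [-0.2, -0.8, -0.5]
width: 0.2
gripper_force: 0.0
```

```bash
python3 look.py
```

```text
t 20.7 pos [475.8   1.  178.9] yawdeg 79.74 F [-0.2 -0.8 -0.5] T [ 0. -0.  0.] w 0.2 g 0.0
n 90 z95 81.08188039225406 hist [29  4 10 15 32  0  0  0  0  0  0  0]
```

```bash
python3 - <<'E'
from h import *
np.set_printoptions(precision=2,suppress=True)
Z=[]
for i in range(8): Z.append(cloud("scene",arm.read_camera("scene")[1]))
Z=np.mean(Z,0)
def med(c,h,r,n):
    m=(np.linalg.norm(Z[...,:2]-c,axis=2)<r)&(abs(Z[...,2]-h)<7);print(n,m.sum(),np.sort(Z[m][:,2])[::max(1,m.sum()//12)])
med([475.7,1.6],79,7,"head")
med([517.6,-12.5],142,14,"knobtop")
med([475.7+50,-2-40],50,15,"cover")
p=np.round(P("scene",[475.7,1.6,78])).astype(int);print(p,Z[p[1]-4:p[1]+6,p[0]-5:p[0]+6,2])
st()
E
```

```text
head 25 [78.44 78.84 79.19 79.42 79.6  79.65 79.78 79.91 80.14 80.19 80.25 80.36
 80.87]
knobtop 126 [142.09 142.52 142.72 142.81 142.93 143.03 143.13 143.23 143.27 143.38
 143.53 143.65 143.82]
cover 132 [49.93 50.39 50.6  50.75 50.96 51.05 51.23 51.36 51.49 51.65 51.69 52.05]
[264 233] [[ 50.98  52.03  51.15  51.58  51.62  51.73  52.26  50.98 156.93  51.34
   50.58]
 [ 51.63  51.62  50.58  52.35  52.02 157.31  50.52  51.76  51.65  51.69
   51.03]
 [ 51.67  53.32  51.03  51.35 182.86  78.44  80.19  79.14  51.11  51.63
   51.12]
 [ 51.21  51.26  80.87  80.36  80.14  80.15  80.24  78.47  79.65  51.17
   51.63]
 [ 51.44  51.54  80.41  79.91  79.74  80.07  79.78  79.63  79.34  50.98
   51.99]
 [158.76 156.74 183.91  79.8   79.19  79.6   79.59  78.84  79.42  50.85
   51.27]
 [ 51.48 165.32  80.28  79.52  80.27 183.47  80.25  80.16  79.15  58.72
   51.36]
 [ 59.44  64.47  76.93  79.47  79.1   79.8   79.26  79.85  77.7   64.09
   59.63]
 [ 57.8   63.53  72.69  76.5   77.31  78.33  77.56  75.61  73.46  63.98
   59.15]
 [ 59.4   62.93  69.5   72.57  74.34  74.48  73.99  73.23  70.57  63.29
   60.89]]
t 21.15 pos [474.5   1.2 176.5] yawdeg 79.75 F [-0.1 -0.1 -0.2] T [ 0.02  0.01 -0.01] w -0.1 g 0.0
```

Emit:
move_arm --pt "0.08 0.14 0.5" --pt "0 0 0.7" --pt "0 0 0.5" --pt "0 0 0.15" --pt "0 0 0" --yaw '[0, 0, 0, 0, 0]'

```text
clock: 21.78
tool_pos: [472.1, 8.8, 84.6]
ee_rot: [[-0.984, 0.178, -0.001], [0.178, 0.984, -0.0], [0.0, -0.001, -1.0]]
ft_force: [-0.1, -0.3, 0.4]
width: -0.1
gripper_force: 0.0
```

```bash
python3 -c "
from h import *
st()"
```

```text
t 21.77 pos [472.1   8.8  84.6] yawdeg 79.75 F [-0.1 -0.3  0.4] T [-0.04  0.04 -0.01] w -0.1 g 0.0
```

Emit:
move_arm --pt "0 0 0.06" --pt "0 0 0.05" --pt "0 0 0.04" --pt "0 0 0.01" --pt "0 0 0" --yaw '[0, 0, 0, 0, 0]'

```text
clock: 22.4
tool_pos: [473.6, 9.3, 78.1]
ee_rot: [[-0.984, 0.178, 0.003], [0.178, 0.984, 0.001], [-0.003, 0.002, -1.0]]
ft_force: [-1.3, 0.5, 12.2]
width: 0.5
gripper_force: 5.9
```

```bash
python3 -c "
from h import *
st()"
```

```text
t 22.4 pos [473.6   9.3  78.1] yawdeg 79.77 F [-1.3  0.5 12.2] T [ 0.08  0.38 -0.01] w 0.5 g 5.9
```

Emit:
move_arm --pt "0 0 0.01" --pt "0 0 0" --pt "0 0 -0.1" --pt "0 0 -0.3" --pt "0 0 0" --yaw '[0, 0, 0, 0, 0]'

```text
clock: 23.02
tool_pos: [473.1, 9.0, 97.4]
ee_rot: [[-0.984, 0.178, 0.002], [0.178, 0.984, 0.001], [-0.002, 0.001, -1.0]]
ft_force: [0.1, 0.1, -1.0]
width: 0.3
gripper_force: 0.0
```

Emit:
move_arm --pt "0 0 -0.5" --pt "0 0 -0.7" --pt "0 0 -0.6" --pt "0 0 0" --yaw '[0, 0, 0, 0]'

```text
clock: 23.52
tool_pos: [473.5, 9.0, 188.1]
ee_rot: [[-0.984, 0.178, 0.004], [0.178, 0.984, 0.001], [-0.004, 0.002, -1.0]]
ft_force: [-0.2, 0.1, 0.3]
width: -0.1
gripper_force: 0.0
```

```bash
python3 - <<'E'
from h import *
np.set_printoptions(precision=2,suppress=True)
Z=np.median([cloud("scene",arm.read_camera("scene")[1]) for i in range(11)],0)
p=np.round(P("scene",[475.7,1.6,78])).astype(int);W=Z[p[1]-2:p[1]+4,p[0]-3:p[0]+4];print(W[...,2])
H=W[(W[...,2]>78)&(W[...,2]<82.5)];A=np.c_[H[:,:2]-H[:,:2].mean(0),np.ones(len(H))];print("head",np.linalg.lstsq(A,H[:,2],rcond=None)[0])
def med(c,h,r,n):
    m=(np.linalg.norm(Z[...,:2]-c,axis=2)<r)&(abs(Z[...,2]-h)<7);print(n,m.sum(),np.median(Z[m][:,2]))
med([517.6,-12.5],142,14,"knobtop");med([525,-44],50,15,"cover");med([500,30],50,12,"cover2")
m=(np.linalg.norm(Z[...,:2]-[475.7,1.6],axis=2)<13)&(abs(Z[...,2]-62)<7);print("shoulder/boss",np.sort(Z[m][:,2]))
st()
E
```

```text
[[51.36 80.47 80.47 78.82 79.73 79.97 50.76]
 [79.75 79.14 79.16 80.06 79.25 80.41 79.27]
 [80.39 80.25 78.89 80.07 79.63 78.59 79.29]
 [79.75 79.63 79.69 79.66 78.58 79.02 79.24]
 [79.9  79.83 80.23 78.97 79.62 79.9  79.9 ]
 [76.44 79.48 79.38 79.32 78.84 79.   76.34]]
head [-0.01  0.05 79.57]
knobtop 126 143.25988791533507
cover 133 51.23246928323155
cover2 83 51.25269558117811
shoulder/boss [58.11 58.22 58.3  58.3  58.52 58.53 58.54 58.57 58.72 58.76 58.77 58.82
 58.85 59.   59.07 59.13 59.14 59.24 59.29 59.33 59.39 59.53 59.7  59.76
 59.78 59.81 59.89 59.94 60.   60.01 60.08 60.27 60.66 61.22 61.76 62.32
 62.42 62.53 62.81 62.98 63.01 63.05 63.15 63.24 63.34 63.55 63.58 63.61
 63.64 63.66 63.74 63.77 63.83 64.06 64.11 64.17 64.19 64.25 64.91 65.28
 65.77 66.1  66.27 66.39 67.02 68.16 68.23]
t 24.07 pos [472.    8.9 185.8] yawdeg 79.76 F [ 0.2 -0.7  0.1] T [-0.   -0.03  0.02] w -0.1 g 0.0
```

```bash
python3 -c "
from plant import arm
print(arm.close_job())"
```

```text
the job is handed in; nothing more can be done
None
```

The pin is through the collar and pressed home: its shoulder measured within about 0.3 mm of the boss. Turning stopped at the first check that showed it had dropped, and I handed the job in at about 24 s with the arm clear of everything.

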